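# Sweep the spent coin cells into the scrap tray

### The arm

A 7-joint arm with a two-finger parallel gripper is mounted at the origin on the work surface. World frame = base frame: x ahead of the robot, y to its left, z up, the work surface at z = 0. Lengths are in m, angles in rad, forces in N, time in s.
With the tool pointing down it reaches from about 0.4 to 0.85 m from the base axis. Payload 4.5 kg.
Tool frame: the origin (TCP) lies between the finger pads; the fingertips stand r.finger_overhang ahead of it and the grasp point (between the pads) lies 8 mm behind it (r.finger_overhang is the distance from the TCP to the fingertips, in m); z points along the fingers, x is the direction in which the jaws open and shut, and the axes are right-handed (so a half turn about z gives the same grasp; the last joint's range is limited). The gripper opens to 88 mm and grips with 3 to 60 N. Pads are 18 mm wide; open, the fingers measure 123 mm over their backs; the gripper's body (75 mm by 187 mm) begins 45 mm behind the grasp point.
Start: joints at [-1.182, 0.689, -0.195, 1.565, 0.157, 0.902, -0.215], TCP at [0.217, 0.586, 0.222] pointing down, gripper open.
Joint ranges: [-3.01, 3.01], [-0.46, 2.08], [-1.47, 1.51], [0.13, 2.56], [-1, 4.14], [0.04, 2.09], [-2.66, 2.66]. Speed limits (rad/s): [2.57, 2.57, 3.14, 3.14, 3.14, 3.14, 3.14].

### API

Orientations are given as a unit quaternion [x, y, z, w].
In Python, from plant import r gives the robot as it stands.
- The arm moves only by the tool move_arm, never from a script. Its argument "targets" is a list that holds one entry, the list of rows, each a list of 7 numbers: the turn, a rotation vector about the world's x, y, z in rad, then the shift along the world's x, y, z in m, then the opening, from 0 (shut) to 1 (fully open). A call has 1 to 5 rows; each row shifts and turns the pose as measured when the row begins; what a row does not reach is not made up. A row lasts 1/10 s, in which the tool goes at most 50 mm and 8.59 degrees, less where a joint would pass 70% of its speed; a pose out of reach is approached as far as the arm can. A call with a gripper value outside its range is refused whole. The fingers move at their own pace and stop on an object; "force" is the grip in N (left out, the last holds). Time passes only in rows, so rows that do not move let the fingers close. It gives the time, the measured TCP pose, the force and the opening at its end, in the units of the state.
- r.get_state(): the state, without advancing time (a new reading comes with each control period).
- r.snapshot(name): name is "scene" or "top" or "wrist"; returns a dict with "frame" (400x640x3 uint8, red, green, blue), "K" (3x3 intrinsics, pixels), "D" ([k1, k2, p1, p2, k3] as OpenCV has them; the pictures are not rectified), "T" (4x4, takes a point from camera to world coordinates). Camera axes: x right, y up, looking along -z (the intrinsics and any distortion apply to the point x, -y, -z); pixel columns grow to the right and rows downward; lengths in m; the calibration is good to about 2 mm. A picture is of the moment at which its call begins. There is no depth.
- r.finish_job(): hands the job in, once; it reports no verdict.
Trained networks look in a picture, given as the dict that the camera call returned (one of the last four; its "shot" number tells which), for a name from the list of things; names that differ only in an ending like _2 or _b are one class to them, and where a whole thing is asked for, a point or a joint stands for the part that bears it (a point fixed in the world has none). Each returns a list of dicts, best first, with "score" (0 to 1); they miss things now and then, are a little off and sometimes report something else, mostly with a low value. They report only what shows in the picture. A call takes as long as a camera call.
- r.find_in(picture, query): "centre" ([row, column] in pixels, amid what is visible of it).
The state is a dict: "clock": time; "q": joint angles; "qd": joint speeds; "joint_torque": joint torques, N m; "tool_pos": TCP position; "eef_rot": TCP orientation; "contact_force": force on the tool from outside, world axes, zero at the start; "moment": the same for the moment, N m; "opening": opening from 0.0 (shut) to 1.0 (fully open).
Only numpy, scipy, OpenCV 4.12 (cv2) and the standard library are available. Lean on these libraries where they do the work, as an engineer would, in place of code of your own. Each camera call takes 0.05 s, during which the arm holds its last target. There are 200 camera calls.

### The job

Clear the watchmaker's board: with the fingertips, sweep the three spent coin cells (the ones with a red dot) across the mat and over the board's edge, so that they drop into the red tray. Only push them along the mat: do not pick up or lift any cell. Leave the plain fresh cell and everything else on the board where it is.

Things in the scene. Friction and masses are not known exactly. Their poses are not given: they have to be found in the camera images.
- board: fixed raised work board, wood with a scratched green mat as its top, 310 mm (its x) by 300 mm (its y), 40 mm high; origin at the centre of its underside, on the table; its flat top is 40 mm above the table. A tray stands flush against each of its two y edges (y = +150 and -150 mm)
- red_tray: fixed red plastic scrap tray, open on top, 260 mm (x, along the board's edge) by 100 mm (y) by 34 mm high, walls and floor 4 mm; origin at the centre of its underside, on the table, 200 mm from the board's centre along the board's +y or -y (either side, varies); axes parallel to the board's. Its rim lies 6 mm below the board's top, so what is pushed over that edge of the board drops in
- grey_tray: fixed grey plastic tray of the same size against the opposite edge of the board, holding watch parts; not for scrap; origin at the centre of its underside
- spent_a_center (a point): centre of a spent coin cell: loose steel disc, 24.5 mm across, 7.7 mm thick, about 12 g, with a big red paint dot on top; it starts lying flat on the board, within 90 mm of its centre along each of its axes, at least 40 mm from every other cell along the board's x
- spent_b_center (a point): centre of a spent coin cell: loose steel disc, 24.5 mm across, 7.7 mm thick, about 12 g, with a big red paint dot on top; it starts lying flat on the board, within 90 mm of its centre along each of its axes, at least 40 mm from every other cell along the board's x
- spent_c_center (a point): centre of a spent coin cell: loose steel disc, 24.5 mm across, 7.7 mm thick, about 12 g, with a big red paint dot on top; it starts lying flat on the board, within 90 mm of its centre along each of its axes, at least 40 mm from every other cell along the board's x
- fresh: fresh coin cell, same steel disc (24.5 by 7.7 mm) but plain with no red dot, lying loose on the board among the spent ones, its centre at least 40 mm from the spent cells' along the board's x; origin at the centre of its underside
- watch: loose round steel watch head with a dark blue dial, 36 mm across, 9 mm high; stands near the board's edge at board x = +135 or -135 mm; origin at the centre of its underside
- loupe: loose black eye loupe, a cone 32 mm across at the foot and 28 mm high; stands near the board's edge at board x = +135 or -135 mm; origin at the centre of its underside
- oil_pot: loose small amber oil jar with a blue cap, 28 mm across, 34 mm high; stands near the board's edge at board x = +135 or -135 mm; origin at the centre of its underside
- movement: loose white movement holder with a brass watch movement in it, 34 mm across, 12 mm high; stands near the board's edge at board x = +135 or -135 mm; origin at the centre of its underside

How it is judged:
At the end, for the whole second after the job is handed in: All three spent cells lie at rest inside the red tray, below its rim; the fresh cell, watch, loupe, oil jar and movement are each within 10 mm of where they started (x of spent_a_center in the frame of red_tray between -0.128 and 0.128 m and y of spent_a_center in the frame of red_tray between -0.048 and 0.048 m and z of each of spent_a_center, spent_b_center, spent_c_center in the frame of red_tray below 0.03 m and linear speed of each of spent_a, spent_b, spent_c below 0.02 m/s and x of spent_b_center in the frame of red_tray between -0.128 and 0.128 m and y of spent_b_center in the frame of red_tray between -0.048 and 0.048 m and x of spent_c_center in the frame of red_tray between -0.128 and 0.128 m and y of spent_c_center in the frame of red_tray between -0.048 and 0.048 m and distance of each of fresh, watch, loupe, oil_pot, movement from where it was at the start of the episode below 0.01 m); the robot touches nothing.
It fails at once if a cell is lifted: its centre rises more than 14 mm above the board's top (z of any of spent_a_center, spent_b_center, spent_c_center in the frame of board above 0.054 m or z of fresh in the frame of board above 0.05 m).
It fails at once if the fresh cell or another bystander is moved by more than 10 mm (distance of any of fresh, watch, loupe, oil_pot, movement from where it was at the start of the episode above 0.01 m).
It also fails if it takes over 48 s, if anything falls off the work surface, if the arm or the gripper's body presses on something with over 40 N, if the wrist force passes 120 N, or if a joint passes its speed limit or range.

## Working session

There is one attempt and no reset: what is moved stays moved. The work goes in short steps, Python scripts to look and compute and a tool call to move; the robot and the scene stay as the last step left them, time stands still between calls to the robot, and variables do not carry over. Pictures are saved under pics/ and viewed, about 8 in all and at most 12, crops included, and the job is handed in when it is done.

Besides the shell and the picture viewer there is one more tool, called after "Request:" as name([rows], argument=value, ...), one row to a line, values as JSON. move_arm: Moves the arm, as the interface text tells. Its arguments: {"type":"object","properties":{"targets":{"type":"array","items":{"type":"array","items":{"type":"array","items":{"type":"number"}}}},"force":{"type":"number"}},"required":["targets"]}

```bash
mkdir -p pics; cat > h.py <<'E'
import numpy as np,cv2
from plant import r
def ray(p,px):
    u=cv2.undistortPoints(np.array([[[px[1],px[0]]]],float),np.array(p["K"],float),np.array(p["D"],float))[0,0]
    T=np.array(p["T"]);return T[:3,3],T[:3,:3]@np.array([u[0],-u[1],-1])
def at(p,px,z):
    o,d=ray(p,px);return (o+d*(z-o[2])/d[2])[:2]
def proj(p,X):
    T=np.array(p["T"]);c=T[:3,:3].T@(np.array(X,float)-T[:3,3]);c=c*[1,-1,-1]
    q=cv2.projectPoints(c.reshape(1,1,3),np.zeros(3),np.zeros(3),np.array(p["K"],float),np.array(p["D"],float))[0][0,0];return q[::-1]
def save(p,n): cv2.imwrite("pics/"+n,cv2.cvtColor(p["frame"],cv2.COLOR_RGB2BGR))
E
python3 - <<'E'
from h import *
p=r.snapshot("top");save(p,"top1.png")
print(r.finger_overhang,r.get_state())
for n,z in dict(spent_a_center=.0477,fresh=.0477,watch=.049,loupe=.06,oil_pot=.06,movement=.05,red_tray=.02,grey_tray=.02,board=.04).items():
    for d in r.find_in(p,n)[:4]: print(n,np.round(d["centre"],1),round(d["score"],2),np.round(at(p,d["centre"],z),3))
q=r.snapshot("scene");save(q,"scene1.png")
E
```

```text
0.011 {'clock': 0.05, 'q': array([-1.18218112,  0.68996657, -0.19450726,  1.56631505,  0.15732428,
        0.90252286, -0.21508614]), 'qd': array([-9.74593758e-04, -2.58994385e-03, -9.63490791e-05, -7.71323784e-04,
       -7.12780458e-04,  1.86958947e-03, -8.15270859e-04]), 'joint_torque': array([-3.24753892e-03, -5.29007792e+01, -1.27333682e+00, -1.54031146e+01,
       -5.26658690e-02,  1.66008394e-03,  1.65859109e-05]), 'tool_pos': array([0.21696787, 0.5854339 , 0.2210285 ]), 'eef_rot': array([ 8.20767296e-01,  5.71261953e-01, -6.97824087e-04,  5.82613530e-04]), 'contact_force': array([ 0.37277478, -0.13446323,  0.10094883]), 'moment': array([-0.07254788, -0.07876737,  0.03086423]), 'opening': 0.9992021675118747}
spent_a_center [193.9 357.6] 0.65 [ 0.592 -0.029]
fresh [266.3 336.7] 0.71 [0.473 0.006]
watch [289.  380.9] 0.93 [ 0.436 -0.066]
loupe [139.9 280.9] 0.78 [0.68  0.098]
oil_pot [302.2 291.1] 0.49 [0.416 0.08 ]
red_tray [228.3 221.6] 0.58 [0.536 0.201]
grey_tray [197.3 459.2] 0.78 [ 0.589 -0.204]
grey_tray [292.6 381.2] 0.21 [ 0.428 -0.069]
board [216.5 344.2] 0.78 [ 0.555 -0.007]
```

View pics/top1.png

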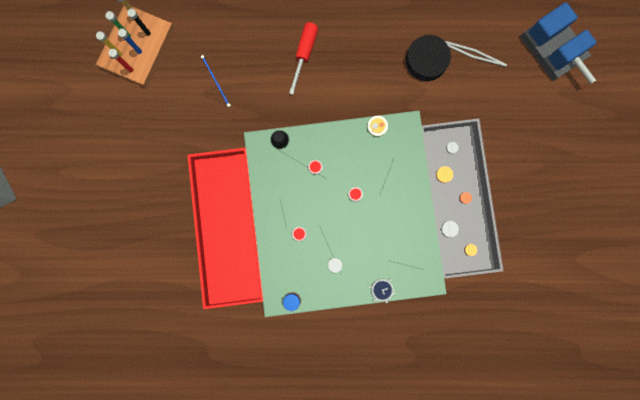

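Top view: red cells at (row, col) ≈ (167,315), (194,356) and (234,299), fresh cell at (266,335). The red tray is on the left (world +y side), and the watch, loupe, jar and movement stand near the board's x edges.

```bash
python3 - <<'E'
from h import *
from scipy.spatial.transform import Rotation as R
p=r.snapshot("top");f=p["frame"].astype(int)
cor=np.array([at(p,c,.04) for c in [(131.5,245),(112,419.5),(294,445.5),(316,265)]])
print("corners",np.round(cor,3));c=cor.mean(0)
ey=(cor[0]+cor[3]-cor[1]-cor[2]);ey/=np.linalg.norm(ey);ex=np.array([ey[1],-ey[0]])
print("c",c,"ey",ey,"ex",ex,"yaw ey",np.degrees(np.arctan2(ey[1],ey[0])), np.linalg.norm(cor[0]-cor[1]),np.linalg.norm(cor[1]-cor[2]))
m=((f[...,0]>150)&(f[...,1]<90)&(f[...,2]<90)).astype(np.uint8);m[:,:265]=0;m[:110]=0
n,l,s,ct=cv2.connectedComponentsWithStats(m)
pts=[(b,a) for (a,b),q in zip(ct[1:],s[1:]) if 30<q[4]<400]+[(266,335.3),(126,377.5),(139.9,280.9),(302,291),(290,382)]
for q,z in zip(pts,[.0477]*4+[.05,.06,.074,.049]):
    w=at(p,q,z);print(np.round(q,1),np.round(w,4),"board",np.round([(w-c)@ex,(w-c)@ey],4))
s=r.get_state();Rm=R.from_quat(s["eef_rot"]).as_matrix();print("tool x",Rm[:,0],np.degrees(np.arctan2(Rm[1,0],Rm[0,0])),s["q"],np.degrees(np.arctan2(ex[1],ex[0])))
E
```

```text
corners [[ 0.699  0.161]
 [ 0.733 -0.135]
 [ 0.428 -0.172]
 [ 0.392  0.124]]
c [ 0.56262298 -0.00560289] ey [-0.11729204  0.99309747] ex [0.99309747 0.11729204] yaw ey 96.73584431684385 0.29763698843751635 0.3071537793232539
[166.4 314.8] [0.638  0.0426] board [0.0805 0.039 ]
[193.6 355.2] [ 0.5924 -0.0246] board [ 0.0274 -0.0223]
[233.5 298.8] [0.5261 0.0687] board [-0.0276  0.0781]
[266.  335.3] [0.473  0.0086] board [-0.0874  0.0246]
[126.  377.5] [ 0.706  -0.0623] board [ 0.1357 -0.0732]
[139.9 280.9] [0.6801 0.0985] board [0.1289 0.0896]
[302 291] [0.4174 0.0792] board [-0.1342  0.1012]
[290 382] [ 0.4344 -0.0673] board [-0.1345 -0.0462]
tool x [3.47373977e-01 9.37726669e-01 1.14750455e-04] 69.67322014640578 [-1.18218524  0.68905503 -0.19459531  1.56531198  0.157303    0.9024943
 -0.21508022] 6.735844316843839
```

Request:
move_arm([
  [[0,0,-0.11,0.022,-0.04,0,0.14],[0,0,-0.11,0.022,-0.04,0,0.14],[0,0,-0.11,0.022,-0.04,0,0.14],[0,0,-0.11,0.022,-0.04,0,0.14],[0,0,-0.11,0.022,-0.04,0,0.14]],
], force=10)

```text
clock: 1.1
tool_pos: [0.3237, 0.3875, 0.2222]
eef_rot: [0.946, 0.323, 0.002, -0.005]
contact_force: [1.5, 0.3, -0.3]
opening: 0.574
```

Request:
move_arm([
  [[0,0,-0.11,0.022,-0.04,-0.01,0.14],[0,0,-0.11,0.022,-0.04,-0.01,0.14],[0,0,-0.11,0.022,-0.04,-0.01,0.14],[0,0,-0.11,0.022,-0.04,-0.01,0.14],[0,0,-0.11,0.022,-0.04,-0.01,0.14]],
])

```text
clock: 1.6
tool_pos: [0.439, 0.1814, 0.1737]
eef_rot: [0.999, 0.044, 0.008, -0.006]
contact_force: [1.3, 0.1, 0.0]
opening: 0.148
```

Request:
move_arm([
  [[0,0,0.01,0.023,-0.039,-0.01,0.14],[0,0,0.01,0.023,-0.039,-0.01,0.14],[0,0,0.01,0.023,-0.039,-0.01,0.14],[0,0,0,0.023,-0.037,-0.01,0.14],[0,0,0,0,0,0,0.14]],
])

```text
clock: 2.1
tool_pos: [0.5377, 0.0133, 0.1321]
eef_rot: [0.999, 0.053, 0.01, -0.004]
contact_force: [-0.6, 0.4, 0.2]
opening: 0.141
```

```bash
cat > st.py <<'E'
from h import *
import sys
from scipy.spatial.transform import Rotation as R
s=r.get_state();M=R.from_quat(s["eef_rot"]).as_matrix()
# rotation vector needed to reach ideal: tool x=ex, z down
th=np.arctan2(.11729,.9931);ex=np.array([np.cos(th),np.sin(th),0]);z=np.array([0,0,-1.]);I=np.stack([ex,np.cross(z,ex),z],1)
w=s["tool_pos"][:2]-[.5626,-.0056]
print(s["clock"],"pos",np.round(s["tool_pos"],4),"board",np.round([w@[.9931,.1173],w@[-.1173,.9931]],4),"fixrot",np.round(R.from_matrix(I@M.T).as_rotvec(),3),s["opening"])
if len(sys.argv)>1:
    save(r.snapshot(sys.argv[2]),sys.argv[1])
E
python3 st.py wr1.png wrist
```

```text
2.1 pos [0.5377 0.0133 0.1321] board [-0.0225  0.0217] fixrot [-0.009  0.02   0.012] 0.1412127387511642
```

View pics/wr1.png

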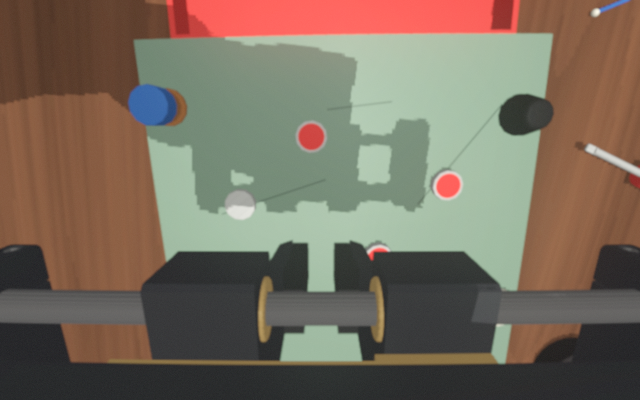

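The wrist view shows the fingers behind the first cell at (137,311), with the others at (185,448) and (250,378) and the fresh cell at (205,240). I'll cross-check the positions with this camera.

```bash
python3 - <<'E'
from h import *
p=r.snapshot("wrist");f=p["frame"].astype(int)
m=((f[...,0]>130)&(f[...,1]<90)&(f[...,2]<90)).astype(np.uint8);m[:40]=0;m[:,560:]=0
n,l,s,ct=cv2.connectedComponentsWithStats(m)
for q in [(b,a) for (a,b),k in zip(ct[1:],s[1:]) if k[4]>60]+[(205,240)]:
    w=at(p,q,.0477)-[.5626,-.0056];print(np.round(q),np.round([w@[.9931,.1173],w@[-.1173,.9931]],4))
E
```

```text
[ 41. 198.] [-0.1083  0.1472]
[141. 313.] [-0.0283  0.0761]
[205 240] [-0.0868  0.0271]
```

Request:
move_arm([
  [[-0.009,0.02,0.012,-0.007,0.013,-0.02,0.14],[0,0,0,0,0,-0.02,0.14],[0,0,0,0,0,-0.02,0.14],[0,0,0,0,0,-0.01,0.14],[0,0,0,0,0,0,0.14]],
])

```text
clock: 2.7
tool_pos: [0.5265, 0.0441, 0.0632]
eef_rot: [0.998, 0.07, 0.0, -0.006]
contact_force: [-0.6, -0.8, 0.1]
opening: 0.139
```

```bash
python3 st.py
```

```text
2.7 pos [0.5265 0.0441 0.0632] board [-0.03    0.0536] fixrot [-0.011 -0.    -0.022] 0.1387766597559587
```

Request:
move_arm([
  [[0,0,-0.02,0.004,-0.018,0,0.14],[0,0,0,0,0,0,0.14],[0,0,0,0,0,-0.008,0.14],[0,0,0,0,0,0,0.14]],
])

```text
clock: 3.1
tool_pos: [0.531, 0.0308, 0.0573]
eef_rot: [0.998, 0.063, 0.002, -0.007]
contact_force: [-0.9, 0.2, 0.4]
opening: 0.135
```

```bash
python3 st.py
```

```text
3.1 pos [0.531  0.0308 0.0573] board [-0.0271  0.0398] fixrot [-0.014  0.003 -0.008] 0.13494443576208268
```

Request:
move_arm([
  [[-0.01,0,-0.008,0,0,-0.004,0.14],[0,0,0,0,0,0,0.14]],
])

```text
clock: 3.3
tool_pos: [0.5309, 0.0323, 0.0532]
eef_rot: [0.998, 0.059, 0.002, -0.002]
contact_force: [0.3, -1.2, 0.6]
opening: 0.138
```

```bash
python3 st.py
```

```text
3.3 pos [0.5309 0.0323 0.0532] board [-0.027   0.0414] fixrot [-0.005  0.003 -0.001] 0.1376517162933384
```

Request:
move_arm([
  [[0,0,0,-0.001,0.01,0,0.14],[0,0,0,-0.001,0.01,0,0.14],[0,0,0,-0.001,0.01,0,0.14],[0,0,0,-0.001,0.01,0,0.14],[0,0,0,-0.001,0.01,0,0.14]],
])

```text
clock: 3.8
tool_pos: [0.5253, 0.087, 0.0533]
eef_rot: [0.998, 0.059, 0.002, -0.002]
contact_force: [0.1, -0.9, 0.1]
opening: 0.136
```

```bash
python3 st.py wr2.png wrist
```

```text
3.8 pos [0.5253 0.087  0.0533] board [-0.0262  0.0963] fixrot [-0.005  0.003 -0.001] 0.13635764420932248
```

View pics/wr2.png

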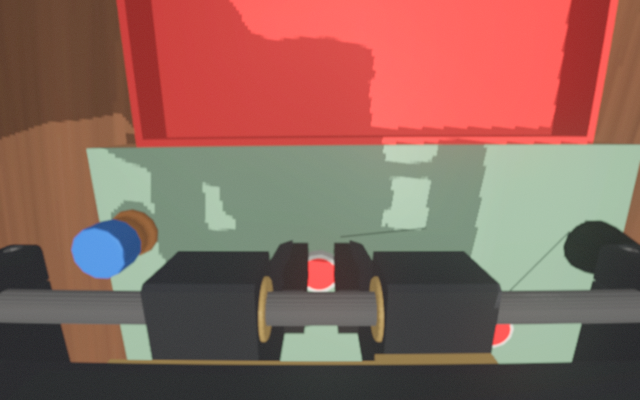

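The cell sits centred against the two fingertips at (272,320) and is being pushed cleanly towards the edge.

Request:
move_arm([
  [[0,0,0,-0.001,0.011,0,0.14],[0,0,0,-0.001,0.011,0,0.14],[0,0,0,-0.001,0.011,0,0.14],[0,0,0,-0.001,0.011,0,0.14],[0,0,0,-0.001,0.011,0,0.14]],
])

```text
clock: 4.35
tool_pos: [0.5196, 0.1485, 0.0534]
eef_rot: [0.998, 0.06, 0.002, -0.003]
contact_force: [-0.0, -0.2, -0.2]
opening: 0.139
```

```bash
python3 st.py wr3.png wrist
```

```text
4.35 pos [0.5196 0.1485 0.0534] board [-0.0246  0.1581] fixrot [-0.007  0.003 -0.003] 0.1385825820082634
```

View pics/wr3.png

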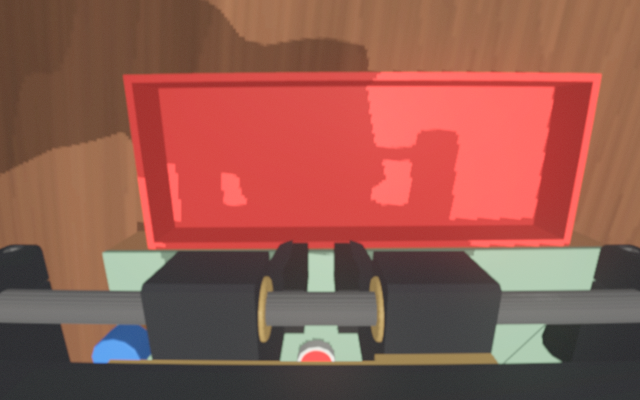

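The cell now appears behind the fingers at (358,316). I'll compute where it and the fingertips really are.

```bash
python3 - <<'E'
from h import *
for cam in ("wrist","top"):
    p=r.snapshot(cam);f=p["frame"].astype(int)
    if cam=="top": save(p,"top2.png")
    m=((f[...,0]>130)&(f[...,1]<90)&(f[...,2]<90)).astype(np.uint8)
    n,l,s,ct=cv2.connectedComponentsWithStats(m)
    print(cam)
    for a,k in zip(ct[1:],s[1:]):
        if k[4]>20:
            w=at(p,a[::-1],.0477)-[.5626,-.0056];print(np.round(a[::-1]),k[4],np.round([w@[.9931,.1173],w@[-.1173,.9931]],4))
    t=r.get_state()["tool_pos"];print("tip px",proj(p,t-[0,0,.011]),"tcp",proj(p,t))
p=r.snapshot("wrist");
for y in (.1,.13,.15): print(y,proj(p,np.r_[np.array([.5626,-.0056])-.0246*np.array([.9931,.1173])+y*np.array([-.1173,.9931]),.04]))
E
```

```text
wrist
[167. 320.] 54754 [-0.0258  0.2028]
tip px [239.94487833 322.00826319] tcp [247.03595402 322.18301341]
top
[ 40. 307.] 540 [0.2978 0.0277]
[ 64. 125.] 49 [0.2902 0.3366]
[ 77. 270.] 24 [0.2405 0.0959]
[ 81. 225.] 28 [0.2433 0.1731]
[ 80. 245.] 50 [0.2406 0.1387]
[86. 85.] 49 [0.2607 0.4059]
[ 90. 345.] 515 [ 0.2042 -0.027 ]
[ 87. 436.] 97 [ 0.1916 -0.18  ]
[ 90. 279.] 46 [0.2171 0.0839]
[164. 214.] 1413 [0.1039 0.2057]
[156. 118.] 22 [0.1365 0.362 ]
[166. 315.] 76 [0.0805 0.039 ]
[177.  97.] 39 [0.1044 0.3986]
[177. 114.] 26 [0.1018 0.372 ]
[194. 355.] 77 [ 0.0274 -0.0223]
[195. 242.] 38 [0.0463 0.165 ]
[234. 299.] 81 [-0.0276  0.0782]
[277. 244.] 120 [-0.0877  0.1743]
[279. 462.] 97 [-0.1323 -0.1778]
[279.  89.] 21 [-0.0613  0.4243]
[281. 544.] 81 [-0.1498 -0.3086]
tip px [237.49744026 250.65098629] tcp [237.33054741 249.71417316]
0.1 [323.48270534 321.56555984]
0.13 [280.40437968 321.8387755 ]
0.15 [249.62068895 322.03298387]
```

View pics/top2.png

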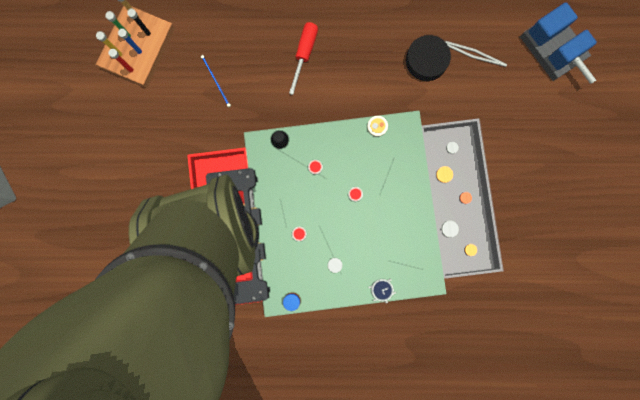

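The top view shows the first cell still at (234,299), unmoved, while the gripper is past it at the tray edge. So the fingers passed over it. I'll look from the side.

```bash
python3 - <<'E'
from h import *
p=r.snapshot("scene");t=r.get_state()["tool_pos"];a=proj(p,t-[0,0,.011]);b=proj(p,t);print(a,b,p["T"][:3,3] if hasattr(p["T"],'shape') else p["T"])
r0=int(np.clip(a[0]-75,0,250));c0=int(np.clip(a[1]-100,0,440))
f=cv2.resize(cv2.cvtColor(p["frame"][r0:r0+150,c0:c0+200],cv2.COLOR_RGB2BGR),None,fx=4,fy=4,interpolation=cv2.INTER_CUBIC)
for q,c in((a,(0,255,255)),(b,(255,0,255))):cv2.circle(f,(int((q[1]-c0)*4),int((q[0]-r0)*4)),4,c,1)
cv2.imwrite("pics/sc2.png",f)
E
```

```text
[168.13905997 357.71766582] [164.08596833 358.18541661] [ 0.96148048 -0.30974108  0.73975486]
```

View pics/sc2.png

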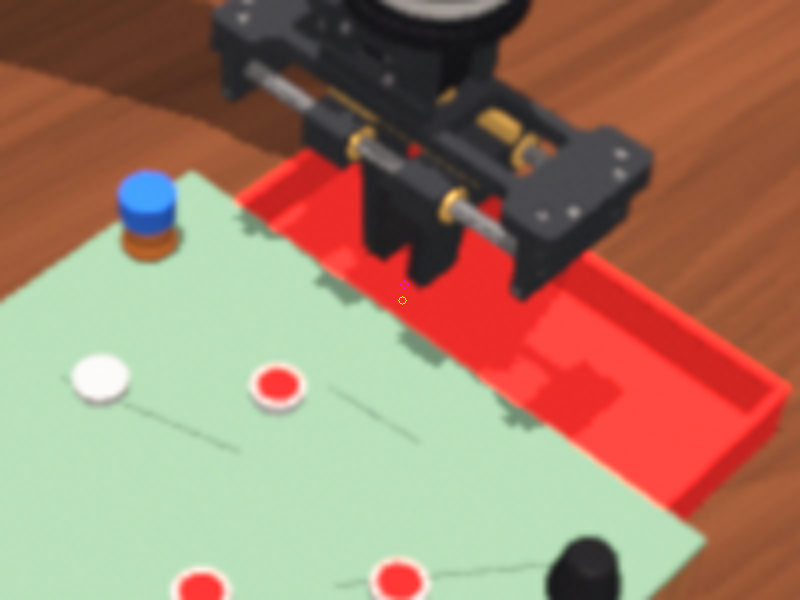

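The side view shows the real fingertips at crop (265,410). The stated tip projects to about (300,402), so the tips are roughly 20 mm higher than the reading implies. I'll go back behind the cell and feel for the mat.

Request:
move_arm([
  [[0,0,0,0.003,-0.025,0.005,0.14],[0,0,0,0.003,-0.03,0,0.14],[0,0,0,0.003,-0.03,0,0.14],[0,0,0,0.003,-0.025,0,0.14],[0,0,0,0,0,0,0.14]],
])

```text
clock: 5.1
tool_pos: [0.5319, 0.0292, 0.0586]
eef_rot: [0.998, 0.058, 0.002, -0.001]
contact_force: [-0.7, -0.8, 0.7]
opening: 0.139
```

```bash
python3 st.py
```

```text
5.1 pos [0.5319 0.0292 0.0586] board [-0.0264  0.0381] fixrot [-0.003  0.003  0.001] 0.13887435816178234
```

Request:
move_arm([
  [[0,0,0,0,-0.001,-0.008,0.14],[0,0,0,0,0,-0.004,0.14],[0,0,0,0,0,-0.002,0.14],[0,0,0,0,0,-0.002,0.14]],
])

```text
clock: 5.5
tool_pos: [0.5314, 0.0303, 0.041]
eef_rot: [0.998, 0.059, 0.001, -0.002]
contact_force: [-0.7, -0.0, 0.7]
opening: 0.14
```

```bash
python3 - <<'E'
from h import *
p=r.snapshot("scene");t=r.get_state()["tool_pos"];a=proj(p,t-[0,0,.011]);b=proj(p,t);print(a,b,t)
r0=int(np.clip(a[0]-75,0,250));c0=int(np.clip(a[1]-100,0,440))
f=cv2.resize(cv2.cvtColor(p["frame"][r0:r0+150,c0:c0+200],cv2.COLOR_RGB2BGR),None,fx=4,fy=4,interpolation=cv2.INTER_CUBIC)
for q,c in((a,(0,255,255)),(b,(255,0,255))):cv2.circle(f,(int((q[1]-c0)*4),int((q[0]-r0)*4)),4,c,1)
cv2.imwrite("pics/sc3.png",f)
E
```

```text
[206.75324809 311.46110644] [202.87976654 311.5051135 ] [0.53120697 0.03055982 0.04079281]
```

View pics/sc3.png

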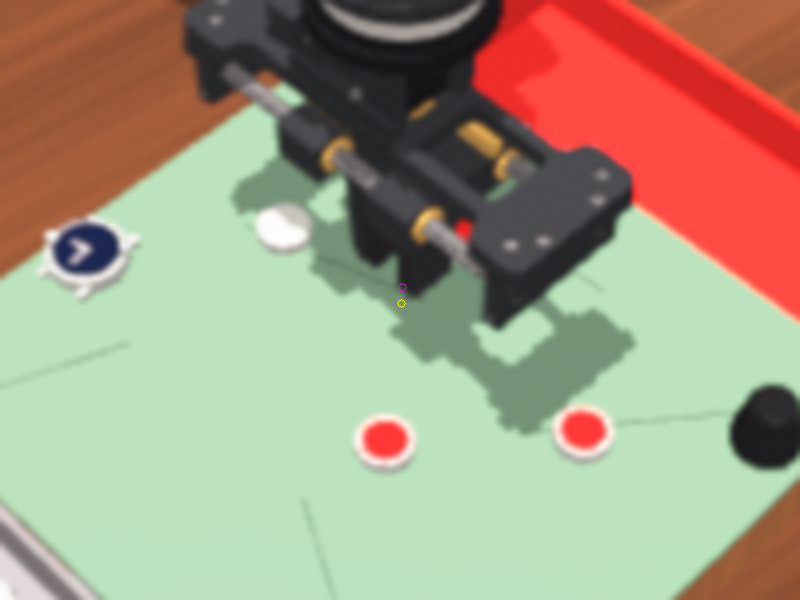

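The reading is z = 0.041 with no contact, so the actual tips stand higher than reported. I'll estimate tip and gripper-body heights from this picture before going lower.

```bash
python3 - <<'E'
from h import *
p=r.snapshot("scene");t=r.get_state()["tool_pos"];a=proj(p,t-[0,0,.011])
r0=int(np.clip(a[0]-75,0,250));c0=int(np.clip(a[1]-100,0,440))
ex=np.array([.9931,.1173,0]);ey=np.array([-.1173,.9931,0]);b=np.array([t[0],t[1],0])
def cp(X):
    q=proj(p,X);return np.round([(q[0]-r0)*4,(q[1]-c0)*4])
for z in (.03,.04,.05,.06,.07): print("tip",z,cp(b+z*np.array([0,0,1])),"R finger -y corner inner/outer",cp(b+.006*ex-.009*ey+[0,0,z]),cp(b+.0235*ex-.009*ey+[0,0,z]))
for z in (.07,.08,.09,.1,.11,.12): print("block outer",z,cp(b+.0935*ex-.0375*ey+[0,0,z]),cp(b+.0935*ex+[0,0,z]),cp(b+.0935*ex+.0375*ey+[0,0,z]))
E
```

```text
tip 0.03 [303. 402.] R finger -y corner inner/outer [322. 396.] [346. 425.]
tip 0.04 [289. 402.] R finger -y corner inner/outer [308. 397.] [332. 425.]
tip 0.05 [275. 402.] R finger -y corner inner/outer [294. 397.] [317. 426.]
tip 0.06 [260. 402.] R finger -y corner inner/outer [280. 397.] [303. 426.]
tip 0.07 [245. 402.] R finger -y corner inner/outer [265. 397.] [288. 426.]
block outer 0.07 [428. 501.] [374. 565.] [322. 626.]
block outer 0.08 [413. 502.] [359. 567.] [307. 629.]
block outer 0.09 [399. 503.] [344. 568.] [292. 631.]
block outer 0.1 [384. 504.] [329. 570.] [277. 633.]
block outer 0.11 [368. 505.] [314. 572.] [261. 636.]
block outer 0.12 [353. 507.] [298. 574.] [245. 638.]
```

Request:
move_arm([
  [[0,0,0,0,0,-0.003,0.14],[0,0,0,0,0,-0.003,0.14],[0,0,0,0,0,-0.002,0.14]],
])

```text
clock: 5.9
tool_pos: [0.5316, 0.0315, 0.0328]
eef_rot: [0.998, 0.06, 0.002, -0.002]
contact_force: [0.5, 0.1, -0.0]
opening: 0.14
```

Request:
move_arm([
  [[0,0,0,0,0,-0.002,0.14],[0,0,0,0,0,-0.002,0.14]],
])

```text
clock: 6.1
tool_pos: [0.5316, 0.0317, 0.0284]
eef_rot: [0.998, 0.06, 0.002, -0.003]
contact_force: [-0.1, 0.2, -0.2]
opening: 0.138
```

Request:
move_arm([
  [[0,0,0,0,0,-0.002,0.14],[0,0,0,0,0,-0.001,0.14]],
])

```text
clock: 6.3
tool_pos: [0.5316, 0.0315, 0.025]
eef_rot: [0.998, 0.059, 0.002, -0.002]
contact_force: [-0.2, 0.2, 0.2]
opening: 0.145
```

Request:
move_arm([
  [[0,0,0,0,0,-0.002,0.14],[0,0,0,0,0,-0.001,0.14]],
])

```text
clock: 6.5
tool_pos: [0.5317, 0.0315, 0.0235]
eef_rot: [0.998, 0.059, 0.002, -0.002]
contact_force: [-3.0, -0.2, 17.6]
opening: 0.14
```

Request:
move_arm([
  [[0,0,0,0,0,-0.002,0.14],[0,0,0,0,0,-0.001,0.14]],
])

```text
clock: 6.7
tool_pos: [0.5317, 0.0315, 0.0237]
eef_rot: [0.998, 0.059, 0.003, -0.003]
contact_force: [-0.6, -0.5, 3.2]
opening: 0.138
```

The mat was felt at z reading 0.0237, so tip height is reading + 0.016. I'll work at about 0.026.

Request:
move_arm([
  [[0,0,0,0,0,0.003,0.14],[0,0,0,0,0,0,0.14],[0,0,0,-0.001,0.008,0,0.14],[0,0,0,-0.001,0.008,0,0.14],[0,0,0,-0.001,0.008,0,0.14]],
])

```text
clock: 7.2
tool_pos: [0.5289, 0.0559, 0.0269]
eef_rot: [0.998, 0.058, 0.003, -0.002]
contact_force: [0.2, -0.0, -0.4]
opening: 0.14
```

```bash
python3 st.py wr4.png wrist
```

```text
7.2 pos [0.5289 0.0559 0.0269] board [-0.0263  0.0651] fixrot [-0.005  0.006  0.001] 0.13976607042455502
```

View pics/wr4.png

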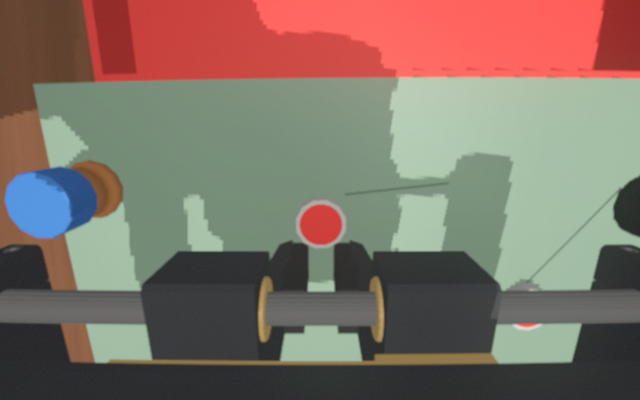

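The cell now lies against the fingertips at (223,321). Pushing on.

Request:
move_arm([
  [[0,0,0,-0.001,0.01,0,0.14],[0,0,0,-0.001,0.01,0,0.14],[0,0,0,-0.001,0.01,0,0.14],[0,0,0,-0.001,0.01,0,0.14]],
])

```text
clock: 7.65
tool_pos: [0.5239, 0.1017, 0.0264]
eef_rot: [0.998, 0.06, 0.003, -0.003]
contact_force: [0.6, -0.3, 0.3]
opening: 0.14
```

```bash
cat >> st.py <<'E'
for cam in ("top","wrist"):
    p=r.snapshot(cam);g=cv2.cvtColor(p["frame"],cv2.COLOR_RGB2HSV)
    for d in r.find_in(p,"spent_a_center")+[dict(e,f=1) for e in r.find_in(p,"fresh")[:1]]:
        w=at(p,d["centre"],.0477)-[.5626,-.0056];print(cam,"fresh" if "f" in d else "spent",round(d["score"],2),np.round(d["centre"]),np.round([w@[.9931,.1173],w@[-.1173,.9931]],4))
    f=p["frame"].astype(int);m=((f[...,0]>130)&(f[...,1]<90)&(f[...,2]<90)).astype(np.uint8)
    n,l,s,ct=cv2.connectedComponentsWithStats(m)
    for a,k in zip(ct[1:],s[1:]):
        w=at(p,a[::-1],.0477)-[.5626,-.0056];b=np.array([w@[.9931,.1173],w@[-.1173,.9931]])
        if k[4]>30 and abs(b).max()<.165: print(cam,"red",np.round(a[::-1]),k[4],np.round(b,4))
E
python3 st.py
```

```text
7.65 pos [0.5239 0.1017 0.0264] board [-0.0258  0.1111] fixrot [-0.006  0.005 -0.002] 0.13987460281218206
top spent 0.58 [193. 356.] [ 0.028  -0.0238]
top fresh 0.46 [266. 335.] [-0.0879  0.025 ]
top red [166. 315.] 76 [0.0805 0.039 ]
top red [194. 355.] 75 [ 0.0274 -0.0224]
top red [312. 344.] 49 [-0.1624  0.0195]
wrist red [218. 321.] 1252 [-0.0269  0.1328]
```

Request:
move_arm([
  [[0,0,0,-0.001,0.011,0,0.14],[0,0,0,-0.001,0.011,0,0.14],[0,0,0,-0.001,0.011,0,0.14],[0,0,0,-0.001,0.01,0,0.14]],
])

```text
clock: 8.35
tool_pos: [0.5202, 0.1431, 0.0265]
eef_rot: [0.998, 0.056, 0.003, -0.002]
contact_force: [0.1, 0.6, -0.6]
opening: 0.14
```

```bash
python3 st.py wr5.png wrist
```

```text
8.35 pos [0.5202 0.1431 0.0265] board [-0.0246  0.1526] fixrot [-0.004  0.005  0.005] 0.1395905734118643
top spent 0.61 [125. 376.] [ 0.1385 -0.0707]
top spent 0.42 [195. 352.] [ 0.0253 -0.0168]
top fresh 0.54 [266. 335.] [-0.0877  0.0253]
top red [166. 315.] 76 [0.0805 0.039 ]
top red [194. 355.] 76 [ 0.0274 -0.0222]
```

View pics/wr5.png

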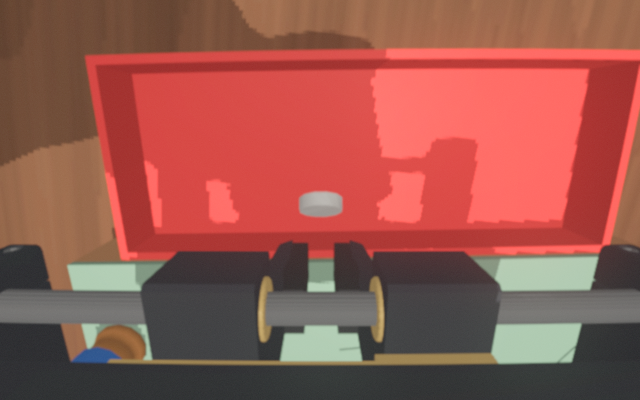

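The first cell is falling into the tray at (204,320). Now I'll lift and go behind the second cell.

Request:
move_arm([
  [[0,0,0,0,0,0.045,0.14],[0,0,0,0.029,-0.033,0,0.14],[0,0,0,0.029,-0.033,0,0.14],[0,0,0,0.029,-0.033,0,0.14],[0,0,0,0.028,-0.033,0,0.14]],
])

```text
clock: 9.2
tool_pos: [0.6329, 0.0095, 0.0719]
eef_rot: [0.998, 0.061, -0.002, -0.002]
contact_force: [1.1, -0.8, 0.2]
opening: 0.14
```

Request:
move_arm([
  [[0,0,0,0,0,0,0.14]],
])

```text
clock: 9.3
tool_pos: [0.6369, 0.0001, 0.0724]
eef_rot: [0.998, 0.056, 0.001, 0.001]
contact_force: [-0.7, -1.1, 0.1]
opening: 0.14
```

```bash
python3 st.py
```

```text
9.3 pos [6.369e-01 1.000e-04 7.240e-02] board [ 0.0744 -0.003 ] fixrot [0.001 0.001 0.005] 0.1402711477278492
wrist fresh 0.63 [203.  72.] [-0.0829  0.0235]
wrist red [183. 338.] 740 [0.0799 0.0367]
```

Request:
move_arm([
  [[0,0,0,0.006,0.001,-0.015,0.14],[0,0,0,0,0,-0.015,0.14],[0,0,0,0,0,-0.007,0.14],[0,0,0,0,0,0,0.14]],
])

```text
clock: 10.0
tool_pos: [0.6362, 0.0168, 0.0307]
eef_rot: [0.998, 0.065, -0.004, -0.004]
contact_force: [0.5, 0.6, 1.0]
opening: 0.137
```

```bash
python3 st.py
```

```text
10.0 pos [0.6362 0.0168 0.0307] board [0.0757 0.0136] fixrot [-0.007 -0.008 -0.013] 0.13691431351361144
top spent 0.47 [141. 280.] [0.1305 0.0921]
top spent 0.29 [170. 277.] [0.0825 0.1024]
top red [121. 428.] 35 [ 0.1344 -0.1583]
wrist fresh 0.7 [228.  15.] [-0.0773  0.0256]
wrist red [210. 329.] 1143 [0.0799 0.0367]
```

Request:
move_arm([
  [[0,0,-0.012,0.006,-0.008,0,0.14],[0,0,0,0,0,-0.004,0.14],[0,0,0,0,0,0,0.14]],
])

```text
clock: 10.6
tool_pos: [0.6454, 0.0068, 0.0301]
eef_rot: [0.998, 0.058, -0.001, -0.004]
contact_force: [-0.4, 0.3, -0.6]
opening: 0.142
```

```bash
python3 st.py
```

```text
10.6 pos [0.6454 0.0068 0.0301] board [0.0837 0.0026] fixrot [-0.007 -0.002  0.002] 0.14196621410567756
top red [121. 429.] 37 [ 0.134  -0.1607]
wrist fresh 0.88 [218.   6.] [-0.0708  0.0232]
wrist red [189. 314.] 1243 [0.0799 0.0367]
```

Request:
move_arm([
  [[0,0,0,-0.003,0,-0.003,0.14],[0,0,0,0,0,-0.001,0.14],[0,0,0,-0.001,0.008,0,0.14]],
])

```text
clock: 11.2
tool_pos: [0.6411, 0.0141, 0.0262]
eef_rot: [0.998, 0.057, -0.001, -0.003]
contact_force: [-0.2, -0.0, 0.1]
opening: 0.135
```

```bash
python3 st.py
```

```text
11.2 pos [0.6411 0.0141 0.0262] board [0.0802 0.0103] fixrot [-0.006 -0.001  0.003] 0.1354188321233049
top spent 0.4 [167. 277.] [0.0872 0.1024]
top fresh 0.37 [193. 461.] [ 0.0077 -0.197 ]
top red [121. 430.] 44 [ 0.1344 -0.1621]
wrist fresh 0.64 [236.   8.] [-0.0711  0.0255]
wrist red [214. 321.] 1247 [0.0799 0.0367]
```

Aligned. Pushing about 145 mm.

Request:
move_arm([
  [[0,0,0,-0.001,0.009,0,0.14],[0,0,0,-0.001,0.01,0,0.14],[0,0,0,-0.001,0.01,0,0.14],[0,0,0,-0.001,0.01,0,0.14],[0,0,0,-0.001,0.01,0,0.14]],
])

```text
clock: 12.0
tool_pos: [0.6361, 0.0671, 0.0267]
eef_rot: [0.998, 0.057, -0.0, -0.003]
contact_force: [0.2, -0.4, 0.6]
opening: 0.142
```

```bash
python3 st.py
```

```text
12.0 pos [0.6361 0.0671 0.0267] board [0.0815 0.0636] fixrot [-0.007 -0.001  0.003] 0.14183418341974371
top spent 0.62 [191. 361.] [ 0.0302 -0.0325]
top red [194. 357.] 40 [ 0.0265 -0.0254]
wrist red [ 48. 152.] 17908 [0.0114 0.1583]
wrist red [ 32. 410.] 1073 [0.1171 0.1639]
wrist red [217. 320.] 1225 [0.0806 0.0856]
```

Request:
move_arm([
  [[0,0,0,-0.002,0.01,0,0.14],[0,0,0,-0.0015,0.01,0,0.14],[0,0,0,-0.0015,0.01,0,0.14],[0,0,0,-0.0015,0.01,0,0.14]],
])

```text
clock: 12.7
tool_pos: [0.6298, 0.1039, 0.0267]
eef_rot: [0.999, 0.054, 0.0, -0.002]
contact_force: [-0.2, -0.4, -0.7]
opening: 0.142
```

Request:
move_arm([
  [[0,0,0,-0.0015,0.01,0,0.14],[0,0,0,-0.001,0.01,0,0.14],[0,0,0,-0.001,0.01,0,0.14],[0,0,0,-0.001,0.01,0,0.14]],
])

```text
clock: 13.1
tool_pos: [0.6244, 0.1493, 0.0267]
eef_rot: [0.998, 0.055, -0.0, -0.002]
contact_force: [0.0, -0.5, -0.1]
opening: 0.145
```

```bash
python3 st.py
```

```text
13.1 pos [0.6244 0.1493 0.0267] board [0.0795 0.1466] fixrot [-0.005 -0.     0.007] 0.14478050682176416
top spent 0.58 [191. 356.] [ 0.0313 -0.0246]
top spent 0.37 [267. 334.] [-0.088   0.0271]
top fresh 0.64 [267. 335.] [-0.0895  0.0255]
top red [194. 355.] 78 [ 0.0273 -0.0223]
wrist red [245.  21.] 77 [-0.0667  0.1553]
```

One short push more, then lift and travel behind the third cell.

Request:
move_arm([
  [[0,0,0,-0.001,0.01,0,0.14],[0,0,0,0,0,0,0.14]],
])

```text
clock: 13.6
tool_pos: [0.6239, 0.1562, 0.0267]
eef_rot: [0.999, 0.053, -0.0, -0.001]
contact_force: [-0.9, 0.6, -0.1]
opening: 0.142
```

```bash
python3 st.py wr6.png wrist
```

```text
13.6 pos [0.6239 0.1562 0.0267] board [0.0798 0.1535] fixrot [-0.003 -0.     0.011] 0.1420241708079871
top spent 0.62 [269. 336.] [-0.0929  0.0241]
top spent 0.61 [192. 356.] [ 0.0289 -0.0244]
top fresh 0.6 [267. 336.] [-0.0889  0.0238]
top red [194. 355.] 78 [ 0.0273 -0.0223]
top red [201. 248.] 74 [0.0357 0.1557]
```

View pics/wr6.png

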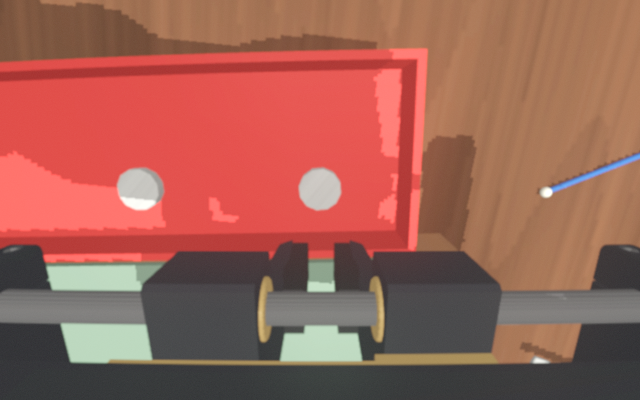

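Two cells lie flipped in the tray at (188,140) and (188,320). Now the third.

Request:
move_arm([
  [[0,0,0.01,0,0,0.045,0.14],[0,0,0,-0.004,-0.035,0,0.14],[0,0,0,-0.005,-0.036,0,0.14],[0,0,0,-0.005,-0.036,0,0.14],[0,0,0,-0.004,-0.036,0,0.14]],
])

```text
clock: 14.45
tool_pos: [0.606, 0.016, 0.0726]
eef_rot: [0.998, 0.064, 0.001, -0.003]
contact_force: [0.1, -0.1, -0.7]
opening: 0.14
```

Request:
move_arm([
  [[0,0,0,-0.004,-0.036,0,0.14],[0,0,0,-0.004,-0.034,0,0.14],[0,0,0,0,0,0,0.14]],
])

```text
clock: 14.75
tool_pos: [0.5964, -0.0654, 0.0731]
eef_rot: [0.998, 0.059, 0.001, -0.0]
contact_force: [-0.8, -1.2, 0.9]
opening: 0.143
```

```bash
python3 st.py
```

```text
14.75 pos [ 0.5964 -0.0654  0.0731] board [ 0.0266 -0.0634] fixrot [-0.001  0.002 -0.001] 0.14258898008065268
top spent 0.6 [189. 357.] [ 0.0342 -0.0258]
top fresh 0.77 [267. 336.] [-0.0889  0.0236]
top red [125. 246.] 31 [0.1642 0.1448]
top red [194. 355.] 91 [ 0.0273 -0.0221]
wrist spent 0.6 [180. 321.] [ 0.0279 -0.0235]
wrist fresh 0.78 [101. 126.] [-0.0826  0.021 ]
wrist red [182. 318.] 765 [ 0.0266 -0.0246]
```

Perfectly placed. Lowering, with a little compensation for the forward drift.

Request:
move_arm([
  [[0,0,0,0,-0.005,-0.015,0.14],[0,0,0,0,0,-0.015,0.14],[0,0,0,0,0,-0.008,0.14],[0,0,0,0,0,-0.001,0.14]],
])

```text
clock: 15.45
tool_pos: [0.5979, -0.0566, 0.0298]
eef_rot: [0.998, 0.068, 0.001, -0.004]
contact_force: [0.7, -0.8, -0.7]
opening: 0.141
```

```bash
python3 st.py
```

```text
15.45 pos [ 0.5979 -0.0566  0.0298] board [ 0.029  -0.0548] fixrot [-0.009  0.002 -0.018] 0.14137718157422638
top spent 0.58 [191. 356.] [ 0.0318 -0.0241]
top fresh 0.71 [267. 335.] [-0.0884  0.0249]
top red [194. 355.] 91 [ 0.0273 -0.0222]
top red [309. 347.] 76 [-0.1578  0.0146]
wrist spent 0.75 [192. 320.] [ 0.028  -0.0226]
wrist fresh 0.75 [87. 70.] [-0.0824  0.0227]
wrist red [196. 317.] 1238 [ 0.0266 -0.0245]
```

Request:
move_arm([
  [[0,0,-0.016,-0.002,0,-0.004,0.14],[0,0,0,0,0,0,0.14],[0,0,0,-0.001,0.008,0,0.14]],
])

```text
clock: 16.05
tool_pos: [0.5971, -0.0507, 0.029]
eef_rot: [0.998, 0.058, 0.004, -0.003]
contact_force: [0.1, -0.7, -0.7]
opening: 0.141
```

```bash
python3 st.py
```

```text
16.05 pos [ 0.5971 -0.0507  0.029 ] board [ 0.0289 -0.0488] fixrot [-0.007  0.008  0.002] 0.1405722436500563
top spent 0.45 [192. 356.] [ 0.0306 -0.0248]
top fresh 0.6 [267. 335.] [-0.0884  0.0254]
top red [193. 354.] 64 [ 0.028 -0.02 ]
wrist spent 0.64 [216. 318.] [ 0.0268 -0.0244]
wrist fresh 0.62 [113.  68.] [-0.0828  0.0227]
wrist red [217. 318.] 1224 [ 0.0266 -0.0246]
```

Request:
move_arm([
  [[0,0,0,-0.002,-0.004,-0.003,0.14],[0,0,0,0,0,0,0.14]],
])

```text
clock: 16.55
tool_pos: [0.5948, -0.054, 0.0257]
eef_rot: [0.998, 0.059, 0.004, -0.004]
contact_force: [-0.1, -0.1, 1.2]
opening: 0.14
```

```bash
python3 st.py | grep -v spent
```

```text
16.55 pos [ 0.5948 -0.054   0.0257] board [ 0.0263 -0.0519] fixrot [-0.008  0.008  0.   ] 0.14041727635937745
top fresh 0.72 [268. 336.] [-0.0906  0.0245]
top red [194. 355.] 89 [ 0.027  -0.0217]
top red [309. 341.] 50 [-0.1576  0.0232]
wrist fresh 0.92 [101.  63.] [-0.0835  0.0227]
wrist red [208. 322.] 1306 [ 0.0266 -0.0246]
```

Request:
move_arm([
  [[0,0,0,-0.001,0.009,0.0005,0.14],[0,0,0,-0.001,0.01,0,0.14],[0,0,0,-0.001,0.01,0,0.14],[0,0,0,-0.001,0.01,0,0.14],[0,0,0,-0.001,0.01,0,0.14]],
])

```text
clock: 17.35
tool_pos: [0.5903, 0.0001, 0.0269]
eef_rot: [0.998, 0.059, 0.005, -0.004]
contact_force: [-0.0, 0.8, 1.4]
opening: 0.137
```

Request:
move_arm([
  [[0,0,0,-0.001,0.01,0,0.14],[0,0,0,-0.0015,0.01,0,0.14],[0,0,0,-0.0015,0.01,0,0.14],[0,0,0,-0.0015,0.01,0,0.14]],
])

```text
clock: 17.75
tool_pos: [0.5842, 0.0451, 0.0268]
eef_rot: [0.998, 0.06, 0.005, -0.005]
contact_force: [0.2, -0.4, 1.0]
opening: 0.142
```

```bash
python3 st.py | grep -v spent
```

```text
17.75 pos [0.5842 0.0451 0.0268] board [0.0274 0.0478] fixrot [-0.01   0.01  -0.002] 0.14209016848859676
top red [284. 454.] 110 [-0.1381 -0.1646]
wrist fresh 0.93 [287. 106.] [-0.0797  0.0335]
wrist red [ 19. 107.] 8250 [-0.0604  0.1529]
wrist red [ 15. 522.] 1151 [0.108  0.1556]
wrist red [ 32. 299.] 84 [0.0173 0.1478]
wrist red [217. 320.] 1263 [0.026  0.0697]
```

Request:
move_arm([
  [[0,0,0,-0.001,0.01,0,0.14],[0,0,0,-0.0015,0.01,0,0.14],[0,0,0,-0.0015,0.01,0,0.14],[0,0,0,-0.0015,0.01,0,0.14],[0,0,0,-0.0015,0.01,0,0.14]],
])

```text
clock: 18.55
tool_pos: [0.5773, 0.094, 0.0269]
eef_rot: [0.998, 0.057, 0.005, -0.004]
contact_force: [-0.9, 0.7, -0.0]
opening: 0.144
```

Request:
move_arm([
  [[0,0,0,-0.0015,0.01,0,0.14],[0,0,0,-0.001,0.01,0,0.14],[0,0,0,-0.001,0.01,0,0.14],[0,0,0,-0.001,0.01,0,0.14],[0,0,0,-0.001,0.01,0,0.14]],
])

```text
clock: 19.05
tool_pos: [0.5708, 0.15, 0.0269]
eef_rot: [0.998, 0.058, 0.005, -0.004]
contact_force: [0.2, 0.1, 0.2]
opening: 0.139
```

```bash
python3 st.py | grep -v spent
```

```text
19.05 pos [0.5708 0.15   0.0269] board [0.0264 0.1536] fixrot [-0.009  0.01   0.002] 0.13884271230524475
top fresh 0.66 [267. 336.] [-0.0889  0.0235]
top red [239. 250.] 128 [-0.0265  0.1591]
wrist red [260.  71.] 40 [-0.0956  0.1543]
```

Now lift clear and move aside (away over +y) for a final look.

Request:
move_arm([
  [[0,0,0,0,0,0.045,0.14],[0,0,0,0,0,0.045,0.14],[0,0,0,-0.01,0.045,0.01,0.14],[0,0,0,-0.01,0.045,0,0.14],[0,0,0,-0.01,0.045,0,0.14]],
])

```text
clock: 19.85
tool_pos: [0.5439, 0.2693, 0.1298]
eef_rot: [0.999, 0.044, 0.005, 0.001]
contact_force: [1.1, 0.5, 0.6]
opening: 0.135
```

Request:
move_arm([
  [[0,0,0,-0.02,0.045,0,0.14],[0,0,0,-0.02,0.045,0,0.14],[0,0,0,-0.02,0.04,0,0.14],[0,0,0,0,0,0,0.14],[0,0,0,0,0,0,0.14]],
])

```text
clock: 20.35
tool_pos: [0.4799, 0.4094, 0.1305]
eef_rot: [0.999, 0.046, 0.006, -0.001]
contact_force: [1.1, -1.4, 0.0]
opening: 0.141
```

```bash
python3 st.py top9.png top | grep -v wrist
python3 - <<'E'
from h import *
p=r.snapshot("top")
for n,z in dict(fresh=.0477,watch=.049,loupe=.06,oil_pot=.06,movement=.05).items():
    for d in r.find_in(p,n)[:2]: print(n,np.round(d["centre"],1),round(d["score"],2))
E
```

```text
20.35 pos [0.4799 0.4094 0.1305] board [-0.0335  0.4218] fixrot [-0.003  0.011  0.025] 0.14149994539671853
top spent 0.55 [288. 381.] [-0.1306 -0.0454]
top fresh 0.6 [267. 335.] [-0.0894  0.0253]
fresh [266.2 336.3] 0.76
watch [290.  380.6] 0.58
loupe [139.2 281.8] 0.84
loupe [201.9 459.6] 0.71
oil_pot [299.9 291. ] 0.62
movement [124.7 378.9] 0.8
```

View pics/top9.png

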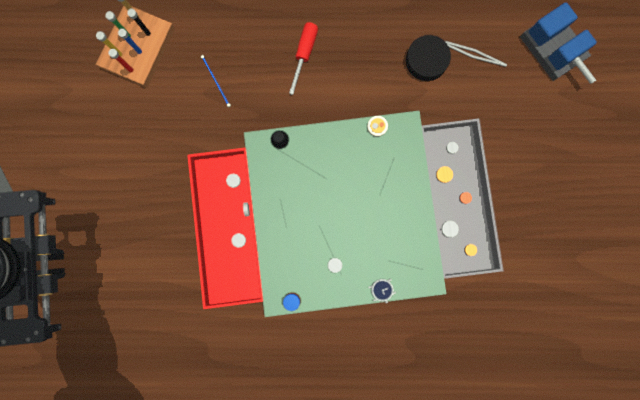

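The top view shows two cells flat in the tray at (180,233) and (240,238). The third is edge-on at (209,246), leaning on or near the wall. Bystanders look unmoved. I'll bring the wrist camera back over, high, to check the third cell (11 pictures viewed so far).

Request:
move_arm([
  [[0,0,0,0.015,-0.045,0,0.14],[0,0,0,0.015,-0.045,0,0.14],[0,0,0,0.015,-0.045,0,0.14],[0,0,0,0.015,-0.045,0,0.14],[0,0,0,0.015,-0.045,0,0.14]],
])

```text
clock: 21.5
tool_pos: [0.5524, 0.1902, 0.1305]
eef_rot: [0.998, 0.056, 0.006, -0.006]
contact_force: [1.2, -0.3, -1.0]
opening: 0.137
```

Request:
move_arm([
  [[0,0,0,0.01,-0.04,0,0.14],[0,0,0,0,0,0,0.14],[0,0,0,0,0,0,0.14]],
])

```text
clock: 21.8
tool_pos: [0.5658, 0.1376, 0.131]
eef_rot: [0.999, 0.048, 0.007, -0.003]
contact_force: [-0.5, 0.4, 0.3]
opening: 0.142
```

```bash
python3 - <<'E'
from h import *
p=r.snapshot("wrist");print(r.get_state()["tool_pos"])
B=lambda x,y,z:np.r_[np.array([.5626,-.0056])+x*np.array([.9931,.1173])+y*np.array([-.1173,.9931]),z]
q=proj(p,B(.03,.162,.016));print(q)
r0=int(np.clip(q[0]-75,0,250));c0=int(np.clip(q[1]-100,0,440))
f=cv2.resize(cv2.cvtColor(p["frame"][r0:r0+150,c0:c0+200],cv2.COLOR_RGB2BGR),None,fx=4,fy=4,interpolation=cv2.INTER_CUBIC)
cv2.imwrite("pics/wr9.png",f);print(r0,c0)
for x in (.01,.03,.05):
  for y,z in((.15,.04),(.15,.034),(.154,.034),(.154,.004),(.158,.016),(.158,.028)):
    k=proj(p,B(x,y,z));print(x,y,z,np.round([(k[0]-r0)*4,(k[1]-c0)*4]))
E
```

```text
[0.56584446 0.13688798 0.13104967]
[174.50640615 330.72846416]
99 230
0.01 0.15 0.04 [381. 310.]
0.01 0.15 0.034 [375. 311.]
0.01 0.154 0.034 [356. 311.]
0.01 0.154 0.004 [331. 314.]
0.01 0.158 0.016 [322. 312.]
0.01 0.158 0.028 [332. 311.]
0.03 0.15 0.04 [379. 409.]
0.03 0.15 0.034 [373. 408.]
0.03 0.154 0.034 [354. 407.]
0.03 0.154 0.004 [329. 401.]
0.03 0.158 0.016 [320. 403.]
0.03 0.158 0.028 [330. 406.]
0.05 0.15 0.04 [377. 507.]
0.05 0.15 0.034 [371. 504.]
0.05 0.154 0.034 [352. 504.]
0.05 0.154 0.004 [327. 488.]
0.05 0.158 0.016 [318. 494.]
0.05 0.158 0.028 [328. 501.]
```

View pics/wr9.png

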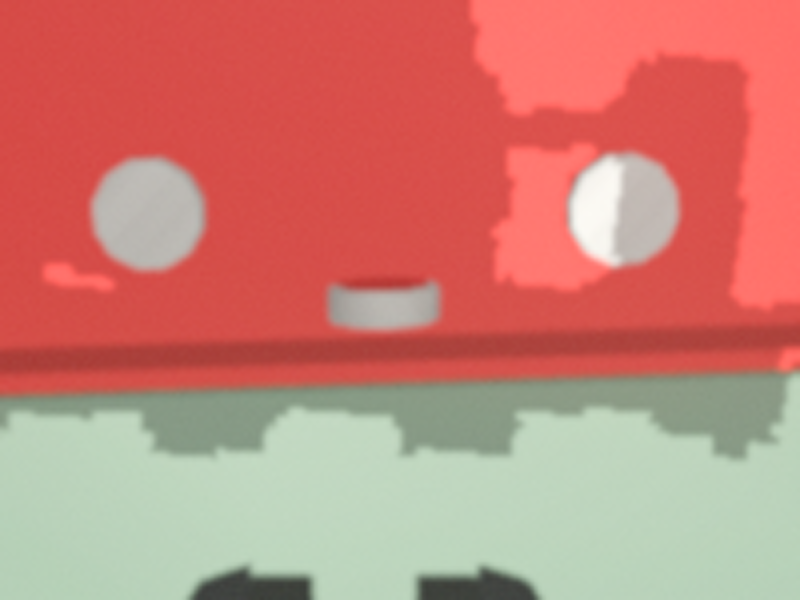

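The third cell stands on its edge on the tray floor at crop (305,385), just inside the wall and well below the rim. I'll check that it's at rest, then hand in.

```bash
python3 - <<'E'
from h import *
c=[]
for i in range(6):
    p=r.snapshot("wrist");g=p["frame"][165:185,305:348].astype(int);m=(np.ptp(g,axis=2)<45)
    y,x=np.nonzero(m);c.append((round(y.mean()+165,2),round(x.mean()+305,2),len(y)))
print(c, r.get_state()["qd"].round(3))
d=max(abs(c[-1][1]-c[0][1]),abs(c[-1][0]-c[0][0]))
if d<1.0: print(r.finish_job())
E
```

```text
[(np.float64(174.43), np.float64(325.52), 224), (np.float64(176.11), np.float64(326.05), 226), (np.float64(177.57), np.float64(326.05), 234), (np.float64(178.51), np.float64(326.12), 233), (np.float64(178.61), np.float64(326.06), 232), (np.float64(178.51), np.float64(326.12), 233)] [ 0.005  0.001  0.004 -0.001 -0.     0.002  0.   ]
```

The early shift was the arm and camera settling, since the last three frames agree. Handing in.

```bash
python3 -c "
from h import *
print(r.get_state()['clock'],r.finish_job())"
```

```text
the job is handed in; nothing more can be done
22.15 None
```

All three spent cells are in the red tray, and I handed the job in at 22.15 s of the 48 s allowed. I pushed each cell along the mat and over the edge with two slightly parted fingertips. No verdict was reported.

**Failed first sweep:** The first pass went over its cell without moving it, because the tips stood about 27 mm higher than the reported height implied. I felt for the mat by force instead (about 18 N peak at contact), and used that height for the sweeps that worked.

**Cells:** Two lie flat in the tray. The third stands on its edge on the tray floor, just inside the wall next to the board. By my estimate its centre is about 16 mm up, below the 30 mm limit. Its first few frames shifted by about 4 pixels, which I put down to the arm settling; the last three agree to 0.1 pixel.

**Fresh cell and bystanders:** In the final top view they are all within about 2 pixels (roughly 4 mm) of where they started. The finder gave some false hits, such as calling the watch a spent cell, which I discarded after looking at the pictures.

**Robot:** The gripper was held clear of everything when I handed in.

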